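# Let one block out of a tipping pan past a held card

## Task

First swing the red-knobbed latch beside the tipping pan up and over past centre until its hook drops off the peg; then pull the orange card by its near end along its rack until it is clear of the black cover, let go so that it stands there by itself, and take it again by the dark patch in the middle of its top edge. With the held card standing on the pan's front lip, shutting the mouth except for a gap in front of the thick pine block, press the lip down to the stop so that only that block slides into the blue tray; the thin offcut and the sanding block stay in the pan, and the gripper touches none of the three. Let the pan rise level, stand the card back in the open part of the rack and let go, with the latch left open and the things around undisturbed.

Things in the scene. Friction and masses are not known exactly. Their poses are not given: they have to be found in the camera images.
- stand: grey stand fixed to the bench, 170 x 296 mm, carrying the aluminium tipping pan between two cheeks. Origin on the bench (z = 0) under the middle of the pan's pivot axis, which runs along y, 110 mm up. x points away from the pan's open front lip (the lip faces -x, roughly to the robot), z up. Stand, tray and rack do not move during the work
- pan (a joint): tip angle of the pan: 0 = level, grows as the front lip goes down, hard stop at 0.55 rad. Sprung back to 0: tipping takes about 5 to 9 N pressed down on the lip. It cannot tip while the latch is hooked. Parts begin to slide on the smooth floor at about 0.25 to 0.37 rad
- lip (a point): middle of the front edge of the pan's floor top: 95 mm before the pivot axis, 130 mm above the bench when level (20 mm above the axis). Moves with the pan: at the stop about 53 mm lower, hardly forward or back. The front 37 mm of the floor is a flat apron 260 mm wide, without side walls or rim; the card can stand anywhere on it
- pan_floor (a point): point on the pan's floor top above the pivot axis, in the middle; axes as the stand's when level, moves with the pan. Inside 250 mm wide (y -125 to 125); side walls 35 mm high from x = -58 mm to the back wall at x = 82 mm; the front mouth is open over the whole 250 mm
- latch (a joint): angle of the latch lever: 0 = closed, level, pointing to the stand's +x; grows as the knob is lifted and swung over towards -x; stop at 2.0 rad. Stays where it is left (about 1 N at the knob moves it). The hook is free from about 1.4 rad; swing it well past upright, to 1.6 or more. Open, the knob stands up to 232 mm above the bench: carry the card round in front of it
- knob (a point): middle of the red cylindrical knob at the lever's end, 14 mm diameter, 34 mm long, axis along the stand's y, sticking out to -y on the stand's right (-y) flank, 165 mm above the bench when closed. Free in front, behind and below; best pinched front and back: it rolls between the fingers as the lever turns. Circle of radius 58 mm about latch_pivot
- latch_pivot (a point): point on the lever's turning axis (along the stand's y) beside the knob, fixed, 165 mm above the bench
- hook_tip (a point): tip of the hook that hangs on the lever and holds the pan's peg; closed it lies about 7 mm from the point keeper; free it drops away, more than 20 mm
- keeper (a point): middle of the peg on the pan that the hook catches
- catch_tray: blue open tray fixed on the bench before and below the pan's lip, 165 (x) x 300 (y) x 45 mm high, wall 4 mm. The origin is the middle of the underside. Axes as the stand's
- rack: wooden card rack fixed on the bench, 320 (x) x 60 (y) mm, slot along x, which points roughly away from the robot. Origin: middle of the underside. Slot floor 12 mm up, 11 mm wide, walls 42 mm high, flared guides up to 53 mm. Open above from x = -150 (end stop) to 60 mm; from 60 to 160 mm under a black cover 126 mm high: no lifting the card while any of it is under there
- card: orange card, 185 (x) x 8 (y) x 100 (z) mm, 120 g, standing on its long edge in the slot, its far part under the cover, its near (-x) end out by 80 to 100 mm. Origin: middle of the underside; x along its length (as the rack's x). Drawn out with its middle at rack x = -47 mm it is clear of the cover by 14 mm and of the end stop by 10 mm. It rubs in the slot: grip firmly
- card_top (a point): middle of the card's top edge (100 mm above its underside), with a dark patch on both faces: take the card here to press
- pine_block: thick pale pine block, 45 x 70 (y) x 38 mm, lying in the pan with its 70 mm along the pan's x, by the left or the right side wall (its middle 80 to 90 mm from the pan's middle line). This is the one to let out. The origin is the middle of the underside. 
- thin_offcut: thin brown wood offcut, 60 x 90 (y) x 19 mm, in the middle of the pan (within 5 mm of the middle line). Stays in the pan. The origin is the middle of the underside. 
- sanding_block: brown wooden sanding block, 64 x 112 (y) x 28 mm, in the pan by the side wall across from the pine block. Stays in the pan. The origin is the middle of the underside. 
- tape_measure: yellow tape measure, 39 x 87 x 69 mm, a bystander on the bench. The origin is the middle of the underside. 
- holesaw: red hole saw, 41 mm diameter, 54 mm high, a bystander on the bench. The origin is the middle of the underside. 
- tape_roll: roll of masking tape, 92 x 90 x 25 mm, a bystander on the bench. The origin is the middle of the underside. 

How it is judged:
By the outcome, as a careful person would: the job done as asked, in the order asked, and still so for the second after the job is handed in, with the robot touching nothing.
It also fails if it takes over 69 s, if anything falls off the work surface, if the arm or the gripper's body presses on something with over 40 N, if the wrist force passes 120 N, or if a joint passes its speed limit or range.

## Robot

A 7-joint arm with a two-finger parallel gripper is mounted at the origin on a cart in front of the work surface, level with it; the furniture and walls round the work are solid. World frame = base frame: x ahead of the robot, y to its left, z up, the work surface at z = 0. Lengths are in m, angles in rad, forces in N, time in s.
With the tool pointing down it reaches from about 0.425 to 0.975 m from the base axis. Payload 16.7 kg.
Tool frame: the origin (TCP) lies between the finger pads; the fingertips stand 17 mm ahead of it and the grasp point (between the pads) lies 2 mm behind it; z points along the fingers, y is the line along which they close (so a half turn about z gives the same grasp; the last joint's range is limited). The gripper opens to 85 mm and grips with 20 to 120 N. Pads are 22 mm wide; open, the fingers measure 114 mm over their backs; the gripper's body (76 mm by 85 mm) begins 54 mm behind the grasp point. The pads swing forward as they close: fully open they stand 13 mm farther back than shut.
Start: joints at [1.093, 0.426, 0.074, 1.606, -0.034, 1.111, -0.067], TCP at [0.218, -0.639, 0.248] pointing down, gripper open.
Joint ranges: [-2.85, 2.85], [-0.5, 2.14], [-1.23, 1.37], [0.21, 2.46], [-1.02, 4.16], [0.16, 2.05], [-2.73, 2.73]. Speed limits (rad/s): [1.89, 1.89, 2.39, 2.39, 3.01, 3.01, 3.01].

## Interface

Orientations are given as a 3x3 rotation matrix whose columns are the frame's x, y, z axes.
In Python, from rig import ctrl gives the robot as it stands.
- The arm moves only by the shell command python3 drive.py 'ROWS' [FORCE]. ROWS is rows parted by semicolons, their numbers by spaces, 1 to 8 of them, each of 7 numbers: dx, dy, dz in m, then a rotation vector rx, ry, rz in rad, then the finger opening in m; each row is the pose to reach, as a shift and turn from the pose commanded when the command began, along the tool's axes at that moment; what a row does not reach only later rows make up. A row lasts 1/12 s, in which the tool goes at most 0.0417 m and 0.125 rad, less where a joint would pass 70% of its speed; a pose out of reach is approached as far as the arm can. The fingers move at their own pace and stop on an object; FORCE is the grip in N (left out, the last holds). Time passes only in rows, so rows that do not move let the fingers close. It prints the time, the measured TCP pose, the force, the opening and the grip force at its end.
- ctrl.get_state(): the state, without advancing time (a new reading comes with each control period).
- ctrl.capture(name): name is "side" or "top"; returns a dict with "frame" (420x560x3 uint8, blue, green, red), "range_z" (420x560 float32, m along the optical axis (not along the pixel's ray), 0 where there is no reading), "fx", "fy", "cx", "cy" (pixels), "R" (3x3) and "t" (3): a world point X has camera coordinates R X + t. Camera axes: x right, y down, z forward; pixel columns grow to the right and rows downward; lengths in m; the calibration is good to about 2 mm. A picture is of the moment at which its call begins.
- ctrl.hand_in(): hands the job in; it is judged then, once.
The state is a dict: "t": time; "qpos": joint angles; "qd": joint speeds; "tau": joint torques, N m; "tcp_pos": TCP position; "ee_rot": TCP orientation; "wrist_force": force on the tool from outside, world axes, zero at the start; "ft_torque": the same for the moment, N m; "opening": finger opening in m; "grasp_force": force on a finger pad.
Only numpy, scipy, OpenCV 4.12 (cv2) and the standard library are available. Lean on these libraries where they do the work, as an engineer would, in place of code of your own. Each camera call takes 0.05 s, during which the arm holds its last target. There are 200 camera calls.

## Working session

There is one attempt and no reset: what is moved stays moved. The work goes in short steps, Python scripts to look and compute and a shell command to move; the robot and the scene stay as the last step left them, time stands still between calls to the robot, and variables do not carry over. Pictures are saved under pics/ and viewed, at most 10 in all, crops included, and the job is handed in when it is done.

```bash
ls; mkdir -p pics
python3 - <<'E'
from rig import ctrl
import cv2,numpy as np
a=[]
for n in("side","top"):
    c=ctrl.capture(n); cv2.imwrite(f"pics/{n}0.png",c["frame"]); np.savez(f"/tmp/{n}0.npz",**c)
    print(n,c["fx"],c["fy"],c["cx"],c["cy"],c["R"].round(3).tolist(),c["t"].round(3).tolist(), (-c["R"].T@c["t"]).round(3))
s=ctrl.get_state();print(s["t"],s["tcp_pos"],s["ee_rot"].round(3).tolist() if hasattr(s["ee_rot"],'round') else s["ee_rot"],s["opening"])
E
```

```text
drive.py
pics
rig.py
side 438.75340105255225 438.75340105255225 274.39250732835495 212.69944639664214 [[-0.97, -0.242, -0.001], [-0.147, 0.593, -0.791], [0.192, -0.768, -0.611]] [0.454, 0.28, 0.884] [0.312 0.622 0.762]
top 468.34169285017384 468.34169285017384 280.1659880557433 200.63327296794196 [[0.028, -0.999, 0.028], [-0.982, -0.033, -0.188], [0.189, -0.023, -0.982]] [-0.202, 0.506, 1.138] [ 0.287 -0.159  1.218]
0.1 [ 0.21784052 -0.63850152  0.24765552] [[0.946, 0.323, -0.001], [0.323, -0.946, 0.001], [-0.0, -0.001, -1.0]] 0.0853770564078898
```

View pics/side0.png

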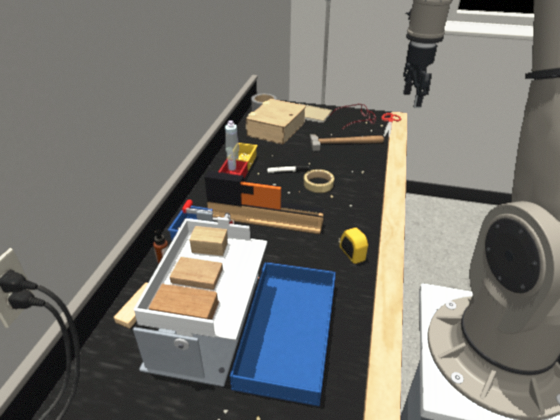

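View pics/top0.png

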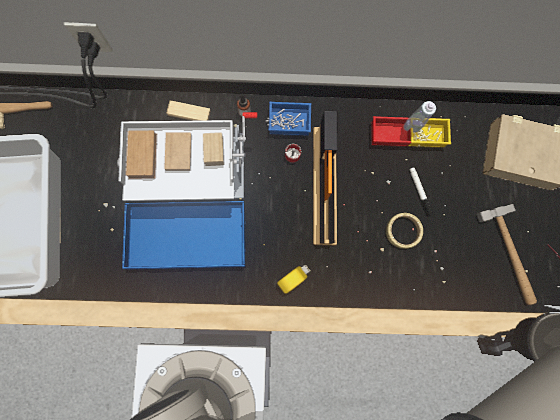

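Side view: pan with its three blocks (pine at (208,240), sanding at (183,302)), tray (290,330), card (262,195), cover (225,190), knob (187,205). Top view: knob (250,115), pine (213,148), tray (183,235), rack (325,185), card (328,170), hole saw (293,153) and tape measure (293,278).

```bash
cat > h.py <<'E'
import cv2,numpy as np
from rig import ctrl
def load(n): return dict(np.load(f"/tmp/{n}.npz"))
def ray(c,u,v):
    o=-c["R"].T@c["t"]; d=c["R"].T@np.array([(u-c["cx"])/c["fx"],(v-c["cy"])/c["fy"],1]); return o,d
def plane(c,u,v,z):
    o,d=ray(c,u,v); return o+d*(z-o[2])/d[2]
def cloud(c):
    v,u=np.mgrid[:420,:560]; z=c["range_z"]; p=np.stack([(u-c["cx"])/c["fx"]*z,(v-c["cy"])/c["fy"]*z,z],-1)
    return (p-c["t"])@c["R"]
def proj(c,X):
    p=c["R"]@np.array(X)+c["t"]; return c["fx"]*p[0]/p[2]+c["cx"],c["fy"]*p[1]/p[2]+c["cy"]
def two(c1,p1,c2,p2):
    o1,d1=ray(c1,*p1);o2,d2=ray(c2,*p2)
    s=np.linalg.lstsq(np.c_[d1,-d2],o2-o1,rcond=None)[0]
    a,b=o1+d1*s[0],o2+d2*s[1]; return (a+b)/2,np.linalg.norm(a-b)
def hsv(c): return cv2.cvtColor(c["frame"],cv2.COLOR_BGR2HSV)
def mask(c,lo,hi,box=None):
    m=cv2.inRange(hsv(c),np.array(lo),np.array(hi))
    if box is not None:
        k=np.zeros_like(m);x0,y0,x1,y1=box;k[y0:y1,x0:x1]=255;m&=k
    return m
def blob(m):
    n,l,s,ce=cv2.connectedComponentsWithStats(m); i=1+np.argmax(s[1:,4]); return (l==i),s[i],ce[i]
E
python3 - <<'E'
from h import *
np.set_printoptions(precision=4,suppress=True)
T=load("top0");S=load("side0");PT=cloud(T);PS=cloud(S)
def rect(c,P,m,name,zlo,zhi):
    b,s,ce=blob(m); q=P[b]; q=q[(q[:,2]>zlo)&(q[:,2]<zhi)]
    r=cv2.minAreaRect((q[:,:2]*1000).astype(np.float32)); print(name,s,ce,"n",len(q),"rect",r,"z",np.percentile(q[:,2],[5,50,95]))
rect(T,PT,mask(T,(95,120,40),(125,255,255),(110,190,255,280)),"tray",.02,.06)
b,s,ce=blob(mask(T,(95,120,40),(125,255,255),(110,190,255,280)));h=cv2.minAreaRect(np.argwhere(b)[:,::-1].astype(np.float32));
for p in cv2.boxPoints(h): print("traycorner",p,plane(T,*p,.045))
mt=mask(T,(0,150,90),(10,255,255),(235,100,265,125))|mask(T,(170,150,90),(180,255,255),(235,100,265,125))
ms=mask(S,(0,150,90),(6,255,255),(175,195,200,215))|mask(S,(170,150,90),(180,255,255),(175,195,200,215))
for n,c,P,m in(("kT",T,PT,mt),("kS",S,PS,ms)):
    b,s,ce=blob(m);print(n,s,ce,np.median(P[b],0),P[b].min(0),P[b].max(0))
print("knob2",two(T,blob(mt)[2],S,blob(ms)[2]))
rect(T,PT,mask(T,(5,180,100),(20,255,255),(315,130,345,215)),"cardT",.05,.15)
b,s,ce=blob(mask(S,(5,180,100),(20,255,255),(235,175,290,215)));q=PS[b];print("cardS",s,ce,q.min(0),q.max(0),np.median(q,0))
# slices
q=PT[(PT[:,:,2]>.115)&(PT[:,:,2]<.135)];
def sl(P,zl,zh,xl,xh,yl,yh):
    m=(P[...,2]>zl)&(P[...,2]<zh)&(P[...,0]>xl)&(P[...,0]<xh)&(P[...,1]>yl)&(P[...,1]<yh); return P[m]
for nm,z in(("cover",(.12,.132)),("rackwall",(.036,.058))):
    q=sl(PT,*z,.3,.85,-.32,-.14); print(nm,len(q),q.min(0),q.max(0),cv2.minAreaRect((q[:,:2]*1000).astype(np.float32)))
for nm,box in(("pine",(203,130,225,168)),("thin",(163,130,193,172)),("sand",(124,128,158,180))):
    m=mask(T,(5,60,60),(25,255,255),box);b,s,ce=blob(m);q=PT[b];z=np.median(q[:,2]);q=q[abs(q[:,2]-z)<.006];print(nm,ce,z,cv2.minAreaRect((q[:,:2]*1000).astype(np.float32)))
for nm,z in(("floor",(.122,.136)),("wall",(.158,.172))):
    q=sl(PT,*z,.45,.8,-.02,.32);print(nm,len(q),cv2.minAreaRect((q[:,:2]*1000).astype(np.float32)))
E
cd pics; python3 -c "
import cv2
a=cv2.imread('top0.png')[85:255,200:350];cv2.imwrite('t0c.png',cv2.resize(a,None,fx=3.5,fy=3.5,interpolation=2))
a=cv2.imread('side0.png')[165:290,140:330];cv2.imwrite('s0c.png',cv2.resize(a,None,fx=4,fy=4,interpolation=2))"
```

```text
tray [ 122  201  123   68 7315] [184.2066 237.088 ] n 605 rect ((420.8477783203125, 52.63524627685547), (164.997802734375, 301.44232177734375), 2.9466640949249268) z [0.0244 0.043  0.0475]
traycorner [120.7344 203.0845] [0.4935 0.2158 0.045 ]
traycorner [243.5971 200.6516] [ 0.5102 -0.0933  0.045 ]
traycorner [244.8997 266.4376] [ 0.3443 -0.1037  0.045 ]
traycorner [122.0371 268.8705] [0.3295 0.1976 0.045 ]
kT [243 112  14   6  79] [249.8861 114.4304] [ 0.6938 -0.1066  0.1695] [ 0.2874 -0.1594  0.1617] [ 0.701  -0.0899  1.2184]
kS [182 199  11  14  75] [186.7733 204.5733] [ 0.698  -0.1065  0.1701] [ 0.6908 -0.3409 -0.0018] [ 0.8184 -0.0859  0.1744]
knob2 (array([ 0.6969, -0.1057,  0.1679]), np.float64(0.00414032687033346))
cardT [325 150   7  50 246] [328.3049 175.3496] n 203 rect ((578.8150024414062, -303.8441162109375), (109.89189910888672, 7.933549404144287), 0.9314241409301758) z [0.0629 0.11   0.1148]
cardS [241 182  40  27 756] [262.4603 195.6812] [ 0.5267 -0.4706 -0.0015] [ 0.6747 -0.2873  0.1143] [ 0.5738 -0.2998  0.0771]
cover 671 [ 0.6283 -0.3198  0.12  ] [ 0.8421 -0.1418  
[... 245 characters left out ...]
97340393066406), 0.4680410623550415)
pine [212.8663 147.2473] 0.1670799458113808 ((611.7125854492188, -22.923017501831055), (69.1709976196289, 44.59444808959961), 3.8470096588134766)
thin [177.4137 150.8617] 0.14806503782079136 ((605.9713745117188, 61.923561096191406), (89.40950775146484, 59.41202163696289), 2.676955461502075)
sand [140.9195 153.8962] 0.15674368855125756 ((596.0055541992188, 146.57574462890625), (110.88829040527344, 62.68083572387695), 2.1842782497406006)
floor 3769 ((625.95751953125, 130.17921447753906), (278.5987854003906, 299.0201721191406), 0.45001357793807983)
wall 1020 ((669.521240234375, 118.00117492675781), (248.11163330078125, 271.1113586425781), 14.474893569946289)
```

View pics/t0c.png

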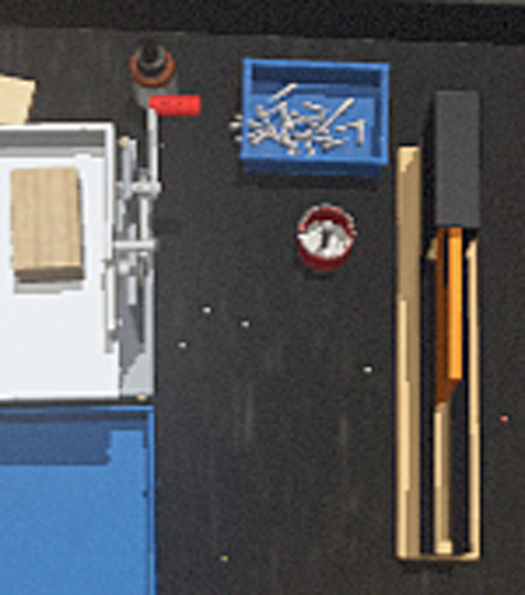

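View pics/s0c.png

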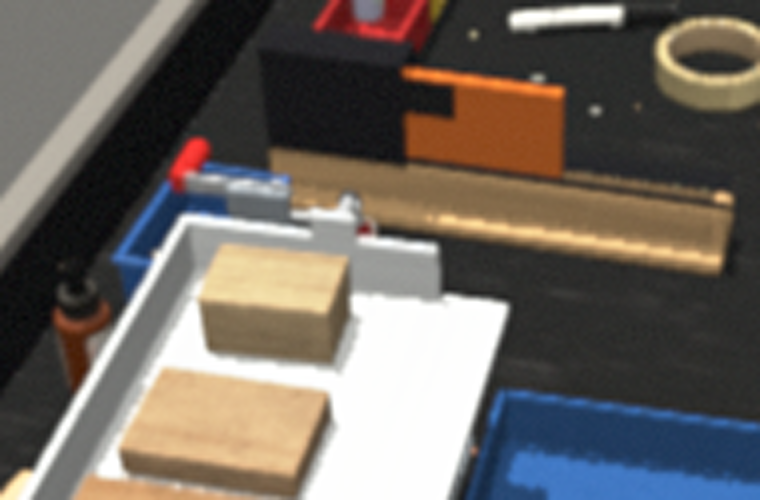

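Crops: the knob (top crop (175,103) → top px (250,114)) sticks out right of the lever; the card's dark patch starts right at the cover edge; pine lies next to the right wall. Now refining the stand and rack frames.

Run:
```python
from h import *
np.set_printoptions(precision=4,suppress=True)
T=load("top0");S=load("side0");PT=cloud(T);PS=cloud(S)
a=.052;X=np.array([np.cos(a),np.sin(a)]);Y=np.array([-X[1],X[0]])
for n,c,P in(("T",T,PT),("S",S,PS)):
    m=(hsv(c)[...,1]<50)&(hsv(c)[...,2]>110)&(abs(P[...,2]-.13)<.006)&(P[...,0]>.45)&(P[...,0]<.8)&(abs(P[...,1]-.06)<.2)
    q=P[m];x=q[:,:2]@X;y=q[:,:2]@Y;print(n,len(q),"z",np.median(q[:,2]),"x",np.percentile(x,[.2,1,99,99.8]))
    f=x<np.percentile(x,.5)+.025
    print(" apron y",np.percentile(y[f],[.3,1,99,99.7]), "n",f.sum())
    # lip line fit: per y-bin min x
    bins=np.arange(y[f].min()+.01,y[f].max()-.01,.01);L=[[b,x[(abs(y-b)<.005)].min()] for b in bins if (abs(y-b)<.005).any()]
    L=np.array(L);print(" lip fit",np.polyfit(L[:,0],L[:,1],1),np.median(L[:,1]))
for n,p in(("pine",(.6117,-.0229)),("thin",(.606,.0619)),("sand",(.596,.1466)),("tray",(.4208,.0526)),("knob",(.6969,-.1057))):
    p=np.array(p);print(n,p@X,p@Y)
# rack
hT=hsv(T);m=(hT[...,0]>8)&(hT[...,0]<25)&(hT[...,1]>60)&(hT[...,2]>120)&(PT[...,2]>.045)&(PT[...,2]<.06)&(abs(PT[...,1]+.29)<.06)&(PT[...,0]>.35)&(PT[...,0]<.85)
q=PT[m];print("guides",len(q),q.min(0),q.max(0))
for s in(0,1):
    mid=np.median(q[:,1]);g=q[(q[:,1]>-.302)] if s==0 else q[q[:,1]<-.302]
    if len(g)>10:print(s,len(g),np.polyfit(g[:,0],g[:,1],1),g.min(0),g.max(0))
m=(hT[...,2]<90)&(abs(PT[...,2]-.126)<.006)&(abs(PT[...,1]+.29)<.06);q=PT[m];print("cover",len(q),cv2.minAreaRect((q[:,:2]*1000).astype(np.float32)))
m=mask(T,(5,180,150),(20,255,255),(315,130,345,215))>0;m&=(PT[...,2]>.107);q=PT[m];print("cardtop",len(q),q.min(0),q.max(0),np.polyfit(q[:,0],q[:,1],1),q.mean(0))
for n,c,P in(("S",S,PS),("T",T,PT)):
  hs=hsv(c)
  for nm,(x,y) in(("holesaw",(.62,-.22)),("tapem",(.35,-.22))):
    m=(abs(P[...,0]-x)<.07)&(abs(P[...,1]-y)<.06)&(P[...,2]>.03)&(P[...,2]<.08);q=P[m]
    if len(q):print(n,nm,len(q),q.min(0),q.max(0),np.median(q,0))
```

```text
T 4661 z 0.12903655208532483 x [0.4949 0.4957 0.6729 0.6741]
 apron y [-0.0988 -0.0967  0.1575  0.1598] n 1174
 lip fit [-0.0019  0.4954] 0.49532728841567375
S 4606 z 0.13026812786256345 x [0.4982 0.4988 0.677  0.6798]
 apron y [-0.0961 -0.0939  0.1611  0.1616] n 1359
 lip fit [0.0018 0.4983] 0.49832859542121855
pine 0.6096829045193327 -0.05466311312823676
thin 0.6083982221919072 0.030318529544269873
sand 0.6028141544977518 0.11542380663087064
tray 0.422965174088625 0.03065716079775115
knob 0.690464080201306 -0.14177959638736595
guides 96 [ 0.4165 -0.3244  0.045 ] [ 0.63   -0.2905  0.0599]
0 13 [ 0.0383 -0.3164] [ 0.4187 -0.2996  0.045 ] [ 0.6284 -0.2905  0.0598]
1 83 [ 0.0018 -0.3239] [ 0.4165 -0.3244  0.0456] [ 0.63   -0.3097  0.0599]
cover 505 ((679.1970825195312, -302.1835021972656), (100.30105590820312, 33.42899703979492), 2.6818394660949707)
cardtop 134 [ 0.2874 -0.308   0.1071] [ 0.6322 -0.1594  1.2184] [-0.1839 -0.197 ] [ 0.5771 -0.3031  0.1197]
S holesaw 9 [ 0.6332 -0.2355  0.0312] [ 0.6455 -0.2165  0.0411] [ 0.6411 -0.2302  0.036 ]
S tapem 503 [ 0.286  -0.2428  0.03  ] [ 0.3525 -0.1822  0.0723] [ 0.3164 -0.2035  0.0576]
T holesaw 67 [ 0.6285 -0.2377  0.0303] [ 0.6689 -0.198   0.0545] [ 0.6475 -0.2163  0.0357]
T tapem 440 [ 0.2826 -0.2564  0.0304] [ 0.3499 -0.1867  0.0731] [ 0.3149 -0.2201  0.0649]
```

```bash
cat >> h.py <<'E'
def go(x,y,z,yaw):
    from scipy.spatial.transform import Rotation as R
    s=ctrl.get_state();r=np.array(s["ee_rot"]);c,k=np.cos(yaw),np.sin(yaw)
    t=np.array([[c,k,0],[k,-c,0],[0,0,-1]])
    d=r.T@(np.array([x,y,z])-s["tcp_pos"]);w=R.from_matrix(r.T@t).as_rotvec()
    print("d",d.round(4),"w",w.round(4),"rows",np.linalg.norm(d)/.0417,np.linalg.norm(w)/.125)
E
python3 - <<'E'
from h import *
np.set_printoptions(precision=4,suppress=True)
T=load("top0");S=load("side0")
for n,c,box in(("T",T,(235,100,265,125)),("S",S,(175,195,200,215))):
    P=cloud(c);m=(mask(c,(0,130,70),(10,255,255),box)|mask(c,(170,130,70),(180,255,255),box))>0
    q=P[m];q=q[(abs(q[:,2]-.165)<.012)];print(n,len(q),np.percentile(q,[2,50,98],axis=0))
P=cloud(T)
m=(P[...,0]>.68)&(P[...,0]<.8)&(abs(P[...,1]+.09)<.06)&(P[...,2]>.02)
q=P[m]
for z in np.arange(.02,.2,.02):
    f=q[abs(q[:,2]-z-.01)<.01]
    if len(f):print(z,len(f),f.min(0)[:2],f.max(0)[:2])
P=cloud(S);m=(P[...,0]>.5)&(P[...,0]<.62)&(P[...,1]>.19)&(P[...,1]<.23)&(P[...,2]>.02);q=P[m]
a=.052;yy=q[:,1]*np.cos(a)-q[:,0]*np.sin(a)-.0313
for y in np.arange(.120,.16,.004):
    f=q[abs(yy-y-.002)<.002]
    if len(f):print("cheek",y,len(f),np.percentile(f[:,2],[50,98,100]),f[:,0].min())
go(.698,-.106,.25,np.pi/2+.052)
E
```

```text
T 79 [[ 0.6883 -0.1207  0.1646]
 [ 0.694  -0.1064  0.1693]
 [ 0.701  -0.0899  0.1734]]
S 64 [[ 0.6915 -0.1197  0.161 ]
 [ 0.6966 -0.1016  0.1706]
 [ 0.7026 -0.0867  0.1736]]
0.02 23 [ 0.7517 -0.0986] [ 0.7695 -0.0672]
0.04 61 [ 0.751  -0.0973] [ 0.7789 -0.0654]
0.06 64 [ 0.7522 -0.0971] [ 0.7779 -0.0685]
0.08 26 [ 0.7619 -0.088 ] [ 0.7735 -0.0755]
0.1 6 [ 0.6829 -0.0811] [ 0.7685 -0.0777]
0.12000000000000001 4 [ 0.6807 -0.076 ] [ 0.6836 -0.0735]
0.13999999999999999 1 [ 0.6824 -0.0424] [ 0.6824 -0.0424]
0.16 98 [ 0.68   -0.1231] [ 0.701  -0.0382]
cheek 0.124 17 [0.1644 0.1667 0.1668] 0.5889474885606935
cheek 0.128 605 [0.145  0.1658 0.1672] 0.52905597764266
cheek 0.132 2 [0.0853 0.1248 0.1265] 0.5003920756220865
cheek 0.136 52 [0.1256 0.1276 0.1276] 0.5547848693293385
cheek 0.14 1050 [0.073  0.1273 0.1289] 0.5543338303386862
cheek 0.14400000000000002 150 [0.1123 0.1266 0.1285] 0.5568571912687221
cheek 0.14800000000000002 23 [0.1132 0.1223 0.124 ] 0.574753909277223
d [ 0.6264 -0.3489 -0.002 ] w [-0.0011 -0.0007 -1.294 ] rows 17.19470432505034 10.351610515624012
```

```bash
python3 drive.py '.28 -.16 0 0 0 -.6 .04;.28 -.16 0 0 0 -.6 .04;.28 -.16 0 0 0 -.6 .04;.28 -.16 0 0 0 -.6 .04;.28 -.16 0 0 0 -.6 .04;.28 -.16 0 0 0 -.6 .04;.28 -.16 0 0 0 -.6 .04;.28 -.16 0 0 0 -.6 .04' 20; python3 -c "
from h import *
go(.697,-.105,.25,np.pi/2+.052)"
```

```text
t: 0.77
tcp_pos: [0.4333, -0.3938, 0.2483]
ee_rot: [[0.597, 0.802, 0.0], [0.802, -0.597, 0.001], [0.001, -0.0, -1.0]]
wrist_force: [0.7, -0.2, -0.4]
opening: 0.0398
grasp_force: 0.0
d [ 0.3891  0.0391 -0.0014] w [ 2.000e-04 -8.000e-04 -6.918e-01] rows 9.378126646737206 5.534271120208278
```

```bash
python3 drive.py '.389 .039 0 0 0 -.69 .04;.389 .039 0 0 0 -.69 .04;.389 .039 0 0 0 -.69 .04;.389 .039 0 0 0 -.69 .04;.389 .039 0 0 0 -.69 .04;.389 .039 0 0 0 -.69 .04;.389 .039 0 0 0 -.69 .04;.389 .039 0 0 0 -.69 .04'; python3 -c "
from h import *
go(.697,-.105,.25,np.pi/2+.052)"
```

```text
t: 1.43
tcp_pos: [0.6574, -0.1498, 0.248]
ee_rot: [[-0.048, 0.999, -0.0], [0.999, 0.048, 0.0], [0.0, -0.0, -1.0]]
wrist_force: [-0.3, -1.3, -0.2]
opening: 0.0399
grasp_force: 0.0
d [ 0.0428  0.0417 -0.002 ] w [-0.0004 -0.0002 -0.0039] rows 1.4341513335193252 0.03180884896312355
```

```bash
python3 drive.py '.043 .0415 0 0 0 0 .04;.043 .0415 0 0 0 0 .04;.043 .0415 0 0 0 0 .04;.043 .0415 .04 0 0 0 .04;.043 .0415 .08 0 0 0 .04;.043 .0415 .084 0 0 0 .04;.043 .0415 .084 0 0 0 .04'; python3 -c "
from h import *
s=ctrl.get_state();go(.697,-.105,.163,np.pi/2+.052)
c=ctrl.capture('side');cv2.imwrite('pics/s1.png',cv2.resize(c['frame'][130:280,110:310],None,fx=4,fy=4))"
```

```text
t: 2.02
tcp_pos: [0.6942, -0.1069, 0.1622]
ee_rot: [[-0.047, 0.999, -0.005], [0.999, 0.047, 0.0], [0.001, -0.005, -1.0]]
wrist_force: [0.3, -0.7, 0.8]
opening: 0.0399
grasp_force: 0.0
d [ 0.0018  0.0029 -0.0008] w [-0.005  -0.0007 -0.0045] rows 0.08316208278491091 0.05411579053587018
```

View pics/s1.png

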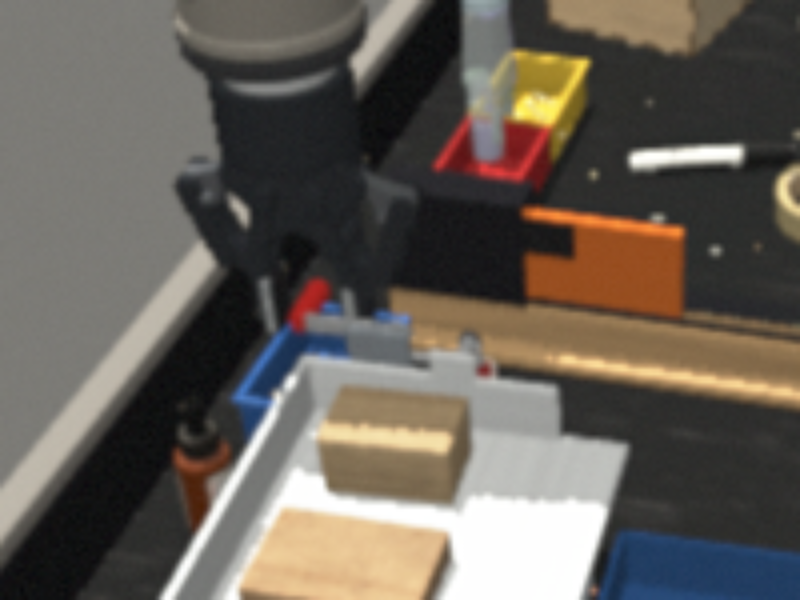

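The picture shows the knob (310,305) between the open fingers. Close and swing.

```bash
python3 drive.py '0 .002 0 0 0 0 .04;0 .002 0 0 0 0 .005;0 .002 0 0 0 0 .005;0 .002 0 0 0 0 .005;0 .002 0 0 0 0 .005;0 .002 0 0 0 0 .005' 25 && python3 drive.py '0 -.001 -.009 0 0 0 .005;0 -.003 -.017 0 0 0 .005;0 -.006 -.025 0 0 0 .005;0 -.01 -.033 0 0 0 .005;0 -.015 -.039 0 0 0 .005;0 -.022 -.045 0 0 0 .005;0 -.029 -.05 0 0 0 .005;0 -.037 -.054 0 0 0 .005'
```

```text
t: 2.57
tcp_pos: [0.6971, -0.1065, 0.1663]
ee_rot: [[-0.048, 0.999, -0.001], [0.999, 0.048, -0.001], [-0.001, -0.001, -1.0]]
wrist_force: [-14.0, -0.4, 14.4]
opening: 0.0133
grasp_force: 25.5
t: 3.23
tcp_pos: [0.6652, -0.1081, 0.2235]
ee_rot: [[-0.048, 0.999, 0.012], [0.999, 0.048, -0.001], [-0.001, 0.012, -1.0]]
wrist_force: [12.5, -1.9, 14.6]
opening: 0.0129
grasp_force: 25.2
```

```bash
python3 drive.py '0 -.008 -.003 0 0 0 .005;0 -.017 -.004 0 0 0 .005;0 -.026 -.004 0 0 0 .005;0 -.034 -.003 0 0 0 .005;0 -.039 -.001 0 0 0 .005;0 -.039 -.001 0 0 0 .005' && python3 drive.py '0 0 0 0 0 0 .04;0 0 0 0 0 0 .04;0 0 0 0 0 0 .04;0 0 -.03 0 0 0 .04;0 0 -.07 0 0 0 .04;0 0 -.07 0 0 0 .04'
python3 - <<'E'
from h import *
for n in("side","top"):
    c=ctrl.capture(n);np.savez(f"/tmp/{n}2.npz",**c)
c=load("side2");cv2.imwrite('pics/s2.png',cv2.resize(c['frame'][130:280,110:310],None,fx=4,fy=4))
go(.55,-.303,.25,0.02)
E
```

```text
t: 3.73
tcp_pos: [0.6222, -0.1103, 0.2222]
ee_rot: [[-0.047, 0.999, 0.004], [0.999, 0.047, -0.001], [-0.001, 0.004, -1.0]]
wrist_force: [-2.9, -2.4, 14.8]
opening: 0.013
grasp_force: 27.9
t: 4.23
tcp_pos: [0.6245, -0.1096, 0.2965]
ee_rot: [[-0.048, 0.999, 0.008], [0.999, 0.048, -0.001], [-0.001, 0.008, -1.0]]
wrist_force: [0.1, 0.1, 0.6]
opening: 0.0402
grasp_force: 0.0
d [-0.1895 -0.0821  0.041 ] w [ 0.0028 -0.002   1.5988] rows 5.048726013386028 12.7906781611964
```

View pics/s2.png

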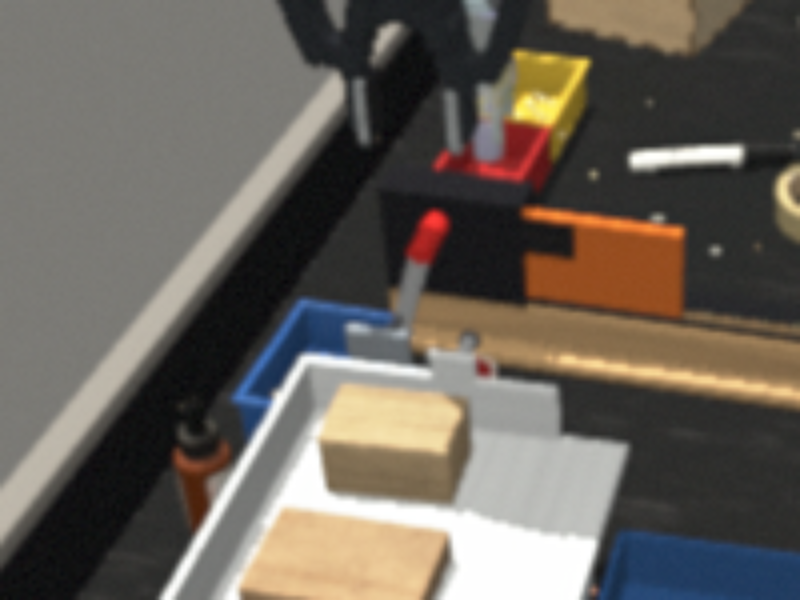

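Knob (435,235) is up past upright, hook lever open (~1.8 rad). Now precise rack and card measurements.

Run:
```python
from h import *
np.set_printoptions(precision=4,suppress=True)
T=load("top0");S=load("side0")
f=lambda u,v:(200+u/3.5,85+v/3.5)
for n,p,z in(("rackL far",(397,147),.042),("rackL near",(397,557),.042),("rack near mid",(438,558),.042),("coverR far",(479,92),.126),("coverR near",(479,228),.126),("coverL near",(435,222),.126)):
    print(n,plane(T,*f(*p),z))
for n,(u,v),z in(("card near top T",f(455,380),.112),("card near topL T",f(447,380),.112)):print(n,plane(T,u,v,z))
g=lambda u,v:(140+u/4,165+v/4)
print("card near top S",plane(S,*g(565,88),.112),two(T,f(455,380),S,g(565,88)))
for n in("top0","side0","top2","side2"):
  c=load(n);P=cloud(c);h=hsv(c);m=(h[...,0]>4)&(h[...,0]<20)&(h[...,1]>170)&(P[...,2]>.06)&(P[...,2]<.12)&(abs(P[...,1]+.3)<.03)&(P[...,0]>.45)&(P[...,0]<.7)
  q=P[m];t=q[q[:,2]>.1];print(n,len(q),q[:,0].min(),np.percentile(q[:,2],98),len(t),np.polyfit(t[:,0],t[:,1],1),np.percentile(t[:,1],[5,50,95]))
  m=(h[...,1]<90)&(h[...,2]<80)&(P[...,2]>.06)&(P[...,2]<.135)&(abs(P[...,1]+.3)<.03)&(P[...,0]>.55)&(P[...,0]<.76);q=P[m]
  print("  black",len(q),np.percentile(q,[1,50,99],axis=0).tolist())
  m=((h[...,0]<8)|(h[...,0]>170))&(h[...,1]>140)&(P[...,2]>.15)&(P[...,2]<.25)&(abs(P[...,1]+.105)<.04)&(P[...,0]>.55)&(P[...,0]<.75);print("  knob",m.sum(),np.median(P[m],0))
```

```text
rackL far [ 0.7151 -0.2688  0.042 ]
rackL near [ 0.4052 -0.2734  0.042 ]
rack near mid [ 0.4054 -0.303   0.042 ]
coverR far [ 0.7276 -0.3185  0.126 ]
coverR near [ 0.6276 -0.319   0.126 ]
coverL near [ 0.6308 -0.2883  0.126 ]
card near top T [ 0.522 -0.305  0.112]
card near topL T [ 0.5218 -0.2995  0.112 ]
card near top S [ 0.5255 -0.3064  0.112 ] (array([ 0.5234, -0.3048,  0.1129]), np.float64(0.003319821888771378))
top0 255 0.5238838642679491 0.11524077697599214 173 [ 0.0147 -0.312 ] [-0.3074 -0.3037 -0.3   ]
  black 358 [[0.6293550545418457, -0.31953351413817005, 0.06165958457438091], [0.6860935936021217, -0.2992720890017906, 0.12417102237814154], [0.7287579139064804, -0.28649706899183247, 0.12921079395473198]]
  knob 78 [ 0.6939 -0.1065  0.1694]
side0 604 0.5266912893884581 0.11323734767657462 189 [-0.0047 -0.2981] [-0.3053 -0.3006 -0.297 ]
  black 988 [[0.6069633754550213, -0.3137159402765667, 0.06120542123590172], [0.678629674744263, -0.2871397938226299, 0.10216167770205453], [0.7310778433328871, -0.28208273124844335, 0.12873391132443177]]
  knob 64 [ 0.6966 -0.1016  0.1706]
top2 255 0.5239094292601367 0.1153602035837162 176 [ 0.0122 -0.3107] [-0.3074 -0.3036 -0.2999]
  black 285 [[0.6292704447220643, -0.31958908155139143, 0.06116019194425217], [0.6877023933733016, -0.29424428338664976, 0.12366976360771453], [0.7274347188834505, -0.2863907609116241, 0.12952743005699166]]
  knob 0 [nan nan nan]
side2 600 0.5268212761384736 0.11323218501058276 184 [-0.0011 -0.3002] [-0.306  -0.3004 -0.2967]
  black 852 [[0.6067544209801139, -0.3141397792184632, 0.061308786501052856], [0.6714906358731605, -0.2875273015301222, 0.10525224737746247], [0.7308625026368679, -0.28227313579363256, 0.12871070745380878]]
  knob 80 [ 0.6209 -0.1031  0.226 ]
  return _methods._mean(a, axis=axis, dtype=dtype,
  ret = um.true_divide(
```

```bash
python3 drive.py '-.12 -.06 0 0 0 1 .05;-.12 -.06 0 0 0 1 .05;-.12 -.06 0 0 0 1 .05;-.12 -.06 0 0 0 1 .05;-.12 -.06 0 0 0 1 .05;-.12 -.06 0 0 0 1 .05;-.12 -.06 0 0 0 1 .05;-.12 -.06 0 0 0 1 .05' 100; python3 -c "
from h import *
go(.538,-.3025,.085,.012)"
```

```text
t: 5.0
tcp_pos: [0.5673, -0.2326, 0.2881]
ee_rot: [[0.818, 0.575, -0.002], [0.575, -0.818, 0.001], [-0.001, -0.001, -1.0]]
wrist_force: [0.0, 0.5, -0.8]
opening: 0.0503
grasp_force: 0.0
d [-0.064   0.0407  0.2031] w [-0.0011  0.0014  0.6004] rows 5.199587345601022 4.803048811249019
```

```bash
python3 drive.py '-.064 .041 .03 0 0 .6 .05;-.064 .041 .06 0 0 .6 .05;-.064 .041 .09 0 0 .6 .05;-.064 .041 .11 0 0 .6 .05;-.064 .041 .13 0 0 .6 .05;-.064 .041 .13 0 0 .6 .05;-.064 .041 .13 0 0 .6 .05'; python3 -c "
from h import *
go(.538,-.3025,.085,.012)"
```

```text
t: 5.58
tcp_pos: [0.5388, -0.3025, 0.1582]
ee_rot: [[1.0, 0.023, -0.003], [0.023, -1.0, 0.001], [-0.003, -0.001, -1.0]]
wrist_force: [0.5, -0.0, -0.1]
opening: 0.0502
grasp_force: 0.0
d [-0.0006  0.0001  0.0732] w [-0.0013  0.0027  0.0106] rows 1.7546837669869657 0.08785220801498539
```

```bash
python3 drive.py '0 0 .035 0 0 .01 .05;0 0 .07 0 0 .01 .05;0 0 .073 0 0 .01 .05;0 0 .073 0 0 .01 .05;0 0 .073 0 0 .01 0;0 0 .073 0 0 .01 0;0 0 .073 0 0 .01 0;0 0 .073 0 0 .01 0' 90; python3 drive.py '0 0 0 0 0 0 0;0 0 0 0 0 0 0' 90;  python3 -c "
from h import *
go(.538,-.3025,.085,.012)"
```

```text
t: 6.25
tcp_pos: [0.5404, -0.3036, 0.0884]
ee_rot: [[1.0, 0.009, 0.002], [0.009, -1.0, -0.001], [0.002, 0.001, -1.0]]
wrist_force: [-2.1, 1.8, 8.4]
opening: 0.0072
grasp_force: 87.7
t: 6.42
tcp_pos: [0.5404, -0.3036, 0.0884]
ee_rot: [[1.0, 0.009, 0.002], [0.009, -1.0, -0.001], [0.002, 0.001, -1.0]]
wrist_force: [-3.1, 0.8, 12.9]
opening: 0.0071
grasp_force: 88.6
d [-0.0024 -0.0011  0.0034] w [ 0.0011 -0.0023 -0.0029] rows 0.10201095007512338 0.03102549611746879
```

```bash
python3 drive.py '0 0 -.003 0 0 0 0;-.012 0 -.003 0 0 0 0;-.028 0 -.003 0 0 0 0;-.044 0 -.003 0 0 0 0;-.06 0 -.003 0 0 0 0;-.076 0 -.003 0 0 0 0;-.09 0 -.003 0 0 0 0;-.098 0 -.003 0 0 0 0'; python3 drive.py '0 0 0 0 0 0 0;0 0 0 0 0 0 0';python3 - <<'E'
from h import *
for n in("side","top"):
  c=ctrl.capture(n);np.savez(f"/tmp/{n}3.npz",**c)
  P=cloud(c);h=hsv(c);m=(h[...,0]>4)&(h[...,0]<20)&(h[...,1]>170)&(P[...,2]>.06)&(P[...,2]<.125)&(abs(P[...,1]+.3)<.03)&(P[...,0]>.4)&(P[...,0]<.7)
  q=P[m];print(n,len(q),q.min(0),q.max(0),[ (round(b,2),np.percentile(q[abs(q[:,0]-b)<.01][:,2],98).round(4)) for b in np.arange(.44,.62,.03) if (abs(q[:,0]-b)<.01).any()])
c=load("side3");cv2.imwrite('pics/s3.png',cv2.resize(c['frame'][130:280,180:380],None,fx=4,fy=4))
E
```

```text
t: 7.08
tcp_pos: [0.4392, -0.3042, 0.0896]
ee_rot: [[1.0, 0.008, -0.001], [0.008, -1.0, -0.0], [-0.001, 0.0, -1.0]]
wrist_force: [-0.7, -0.3, -1.6]
opening: 0.007
grasp_force: 87.7
t: 7.25
tcp_pos: [0.4416, -0.3042, 0.0897]
ee_rot: [[1.0, 0.008, 0.001], [0.008, -1.0, -0.0], [0.001, 0.0, -1.0]]
wrist_force: [1.6, -0.4, -0.8]
opening: 0.0068
grasp_force: 87.7
side 929 [ 0.42894115 -0.31014508  0.06001222] [ 0.61306471 -0.2939668   0.11750393] [(np.float64(0.44), np.float64(0.1054)), (np.float64(0.47), np.float64(0.1145)), (np.float64(0.5), np.float64(0.1147)), (np.float64(0.53), np.float64(0.115)), (np.float64(0.56), np.float64(0.1136)), (np.float64(0.59), np.float64(0.1148))]
top 96 [ 0.56113321 -0.30705314  0.06216642] [ 0.60804605 -0.29959645  0.11578647] [(np.float64(0.56), np.float64(0.1132)), (np.float64(0.59), np.float64(0.1154))]
```

View pics/s3.png

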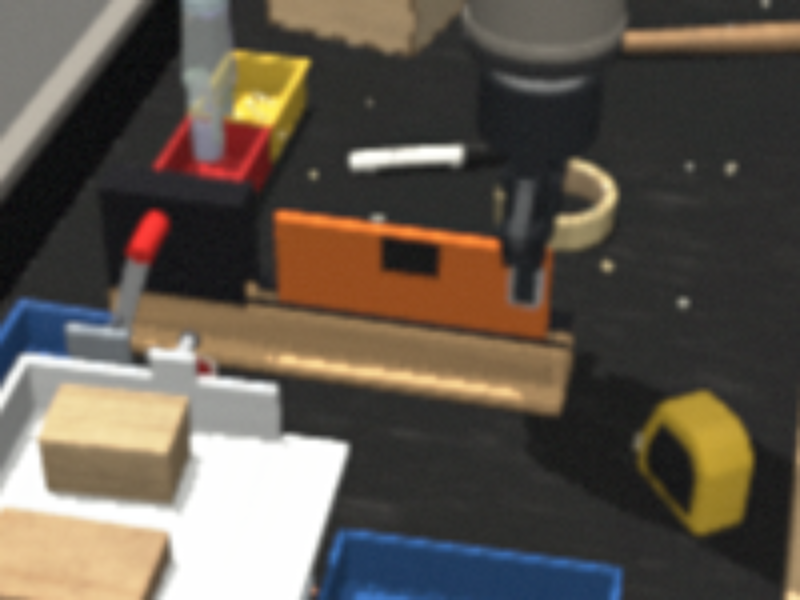

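Card is out (patch at (410,256) in the crop), 14 mm or so clear of the cover, level. Release and regrip at the patch.

```bash
python3 drive.py '0 0 0 0 0 0 .04;0 0 0 0 0 0 .04;0 0 0 0 0 0 .04;0 0 -.03 0 0 0 .04;0 0 -.07 0 0 0 .04;0 0 -.07 0 0 0 .04;.04 0 -.07 0 0 0 .04;.078 0 -.07 0 0 0 .04'; python3 drive.py '0 0 0 0 0 0 .04;0 0 0 0 0 0 .04;0 0 0 0 0 0 .04'
python3 - <<'E'
from h import *
for n in("side","top"):
  c=ctrl.capture(n);np.savez(f"/tmp/{n}4.npz",**c)
  P=cloud(c);h=hsv(c);m=(h[...,0]>4)&(h[...,0]<20)&(h[...,1]>170)&(P[...,2]>.06)&(P[...,2]<.125)&(abs(P[...,1]+.3)<.03)&(P[...,0]>.4)&(P[...,0]<.7)
  q=P[m];print(n,len(q),q.min(0),q.max(0),np.percentile(q[:,0],[1,99]));t=q[q[:,2]>.104];
  if len(t)>5:print(" top",np.polyfit(t[:,0],t[:,1],1),np.median(t,0))
  m=(h[...,1]<120)&(h[...,2]<80)&(P[...,2]>.085)&(P[...,2]<.114)&(abs(P[...,1]+.303)<.009)&(P[...,0]>.47)&(P[...,0]<.57);q=P[m]
  if len(q):print(" patch",len(q),np.percentile(q,[2,50,98],axis=0).round(4).tolist())
go(.519,-.3035,.096,.010)
E
```

```text
t: 8.02
tcp_pos: [0.52, -0.3042, 0.1608]
ee_rot: [[1.0, 0.006, 0.002], [0.006, -1.0, -0.001], [0.002, 0.001, -1.0]]
wrist_force: [1.1, -0.9, 1.3]
opening: 0.0396
grasp_force: 0.0
t: 8.27
tcp_pos: [0.5191, -0.3032, 0.1589]
ee_rot: [[1.0, 0.009, -0.001], [0.009, -1.0, 0.0], [-0.001, -0.0, -1.0]]
wrist_force: [-0.7, 0.3, 0.3]
opening: 0.041
grasp_force: 0.0
side 1077 [ 0.42957118 -0.30801857  0.06001336] [ 0.61393237 -0.2931247   0.116048  ] [0.43140999 0.61204803]
 top [ 0.01133384 -0.30658009] [ 0.52055143 -0.30048795  0.11018599]
 patch 80 [[0.5056, -0.3028, 0.0858], [0.5215, -0.2996, 0.0954], [0.5382, -0.2962, 0.1046]]Traceback (most recent call last):
  File "<stdin>", line 5, in <module>
    return umr_minimum(a, axis, None, out, keepdims, initial, where)
ValueError: zero-size array to reduction operation minimum which has no identity
```

```bash
python3 drive.py '.0015 0 .03 0 0 0 .04;.0015 0 .06 0 0 0 .04;.0015 0 .062 0 0 0 .04;.0015 0 .062 0 0 0 .04;.0015 0 .062 0 0 0 0;.0015 0 .062 0 0 0 0;.0015 0 .062 0 0 0 0;.0015 0 .062 0 0 0 0' 120;python3 drive.py '0 0 0 0 0 0 0;0 0 0 0 0 0 0'
```

```text
t: 9.03
tcp_pos: [0.5217, -0.3037, 0.0993]
ee_rot: [[1.0, 0.009, 0.002], [0.009, -1.0, -0.001], [0.002, 0.001, -1.0]]
wrist_force: [-1.6, 0.6, 10.8]
opening: 0.0062
grasp_force: 118.3
t: 9.2
tcp_pos: [0.5217, -0.3037, 0.0993]
ee_rot: [[1.0, 0.009, 0.002], [0.009, -1.0, -0.001], [0.002, 0.001, -1.0]]
wrist_force: [-2.6, 1.2, 9.3]
opening: 0.0061
grasp_force: 118.3
```

```bash
python3 drive.py '0 0 -.02 0 0 0 0;0 0 -.05 0 0 0 0;0 0 -.085 0 0 0 0;0 0 -.12 0 0 0 0;-.02 0 -.15 0 0 0 0;-.05 0 -.165 0 0 0 0;-.09 0 -.165 0 0 0 0;-.09 0 -.165 0 0 0 0';python3 - <<'E'
from h import *
go(.43,.0979,.265,1.623)
E
```

```text
t: 9.87
tcp_pos: [0.4251, -0.3053, 0.2643]
ee_rot: [[1.0, 0.005, 0.0], [0.005, -1.0, -0.002], [0.0, 0.002, -1.0]]
wrist_force: [0.3, -2.2, -0.9]
opening: 0.0061
grasp_force: 117.4
d [ 0.0067 -0.4032 -0.0013] w [ 1.4000e-03  1.3000e-03 -1.6185e+00] rows 9.66978860961046 12.947739885351726
```

```bash
python3 drive.py '0 -.015 0 0 0 -.06 0;0 -.04 0 0 0 -.16 0;0 -.07 0 0 0 -.28 0;0 -.1 0 0 0 -.4 0;0 -.13 0 0 0 -.52 0;0 -.16 0 0 0 -.64 0;0 -.18 0 0 0 -.74 0;0 -.2 0 0 0 -.8 0';python3 - <<'E'
from h import *
go(.43,.0979,.265,1.623)
E
```

```text
t: 10.53
tcp_pos: [0.4291, -0.1027, 0.2633]
ee_rot: [[0.686, 0.728, 0.001], [0.728, -0.686, -0.001], [0.001, 0.002, -1.0]]
wrist_force: [0.1, -0.6, -1.7]
opening: 0.006
grasp_force: 117.4
d [ 0.1466 -0.137  -0.0019] w [ 1.600e-03  1.000e-04 -8.082e-01] rows 4.8114003509697465 6.465319363754692
```

```bash
python3 drive.py '.015 -.014 0 0 0 -.08 0;.04 -.037 0 0 0 -.2 0;.065 -.06 0 0 0 -.32 0;.09 -.084 0 0 0 -.44 0;.115 -.107 0 0 0 -.56 0;.135 -.126 0 0 0 -.68 0;.147 -.137 0 0 0 -.78 0;.147 -.137 0 0 0 -.81 0';python3 drive.py '0 0 0 0 0 0 0;0 0 0 0 0 0 0;0 0 0 0 0 0 0'
python3 - <<'E'
from h import *
np.set_printoptions(precision=4,suppress=True)
go(.5113,.0979,.235,1.623)
a=.052;X=np.array([np.cos(a),np.sin(a)]);Y=np.array([-X[1],X[0]])
for n in("side","top"):
  c=ctrl.capture(n);np.savez(f"/tmp/{n}5.npz",**c)
  P=cloud(c);h=hsv(c);m=(h[...,0]>4)&(h[...,0]<20)&(h[...,1]>170)&(h[...,2]>60)&(P[...,2]>.15)&(P[...,2]<.3)&(P[...,0]>.38)&(P[...,0]<.48)
  q=P[m];x=q[:,:2]@X;y=q[:,:2]@Y
  print(n,len(q),"y' rel",np.percentile(y-.0313,[.5,1,99,99.5]),"x' rel",np.percentile(x-.5917,[2,50,98]),"z",np.percentile(q[:,2],[1,50,99]),"slope",np.polyfit(y,x,1))
s=ctrl.get_state();p=s["tcp_pos"];p=np.array(p);print("tcp rel",p[:2]@X-.5917,p[:2]@Y-.0313)
cv2.imwrite('pics/s5.png',cv2.resize(load("side5")['frame'][120:420,90:390],None,fx=2,fy=2))
E
```

```text
t: 11.2
tcp_pos: [0.4315, 0.1005, 0.2631]
ee_rot: [[-0.058, 0.998, 0.001], [0.998, 0.058, 0.001], [0.001, 0.001, -1.0]]
wrist_force: [-1.2, 0.2, -1.5]
opening: 0.0061
grasp_force: 117.5
t: 11.45
tcp_pos: [0.4317, 0.0962, 0.2625]
ee_rot: [[-0.045, 0.999, 0.0], [0.999, 0.045, -0.0], [-0.0, 0.0, -1.0]]
wrist_force: [0.4, 0.3, -1.5]
opening: 0.0062
grasp_force: 117.5
d [-0.0019  0.0796  0.0276] w [ 0.0003  0.0002 -0.0074] rows 2.0213267721874146 0.05897485087329308
side 735 y' rel [-0.0036  0.0067  0.134   0.1341] x' rel [-0.1584 -0.1574 -0.1512] z [0.1853 0.2465 0.2771] slope [0.0116 0.4342]
top 85 y' rel [-0.0503 -0.0497  0.0354  0.037 ] x' rel [-0.1618 -0.1575 -0.1553] z [0.1827 0.2737 0.2792] slope [0.002  0.4334]
tcp rel -0.15560424946868123 0.04236048238749534
```

View pics/s5.png

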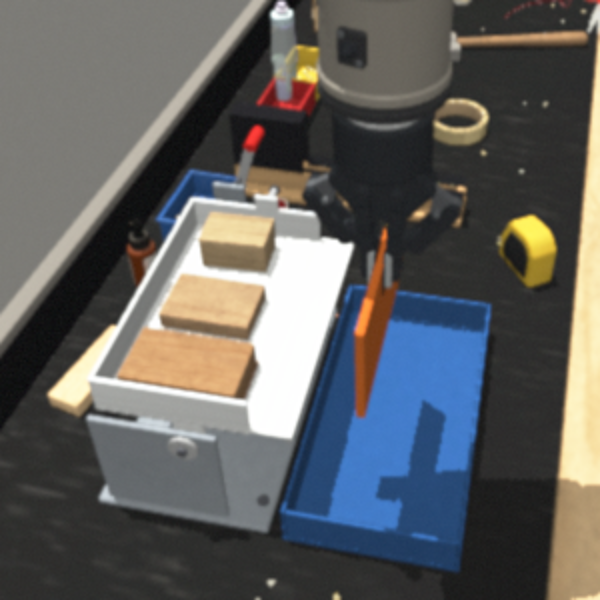

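Card upright and along the lip direction, spans y' −0.050…0.134, in front of the pan. Now over the apron and down near contact.

```bash
python3 drive.py '-.002 .02 0 0 0 -.004 0;-.002 .045 0 0 0 -.007 0;-.002 .068 0 0 0 -.007 0;-.002 .08 0 0 0 -.007 0;-.002 .08 .01 0 0 -.007 0;-.002 .08 .025 0 0 -.007 0;-.002 .08 .035 0 0 -.007 0;-.002 .08 .038 0 0 -.007 0';python3 drive.py '0 0 0 0 0 0 0;0 0 0 0 0 0 0'
python3 - <<'E'
from h import *
np.set_printoptions(precision=4,suppress=True)
a=.052;X=np.array([np.cos(a),np.sin(a)]);Y=np.array([-X[1],X[0]])
s=ctrl.get_state();p=np.array(s["tcp_pos"]);print("tcp rel",p[:2]@X-.5917,p[:2]@Y-.0313)
go(.5113,.0979,.2173,1.623)
E
```

```text
t: 12.22
tcp_pos: [0.5101, 0.0982, 0.2224]
ee_rot: [[-0.055, 0.999, -0.003], [0.999, 0.055, -0.001], [-0.0, -0.003, -1.0]]
wrist_force: [-0.6, -0.5, -2.3]
opening: 0.006
grasp_force: 117.7
t: 12.38
tcp_pos: [0.5114, 0.0987, 0.2246]
ee_rot: [[-0.055, 0.998, 0.0], [0.998, 0.055, -0.0], [-0.0, 0.0, -1.0]]
wrist_force: [0.1, 0.6, -0.7]
opening: 0.006
grasp_force: 117.7
tcp rel -0.07588464563111674 0.040648644497949825
d [-0.0008 -0.0001  0.0073] w [0.     0.0001 0.0027] rows 0.17699694613470365 0.021901724677344022
```

```bash
python3 drive.py '0 0 .004 0 0 0 0;0 0 .008 0 0 0 0;0 0 .012 0 0 0 0;0 0 .016 0 0 0 0;0 0 .02 0 0 0 0;0 0 .024 0 0 0 0;0 0 .028 0 0 0 0;0 0 .03 0 0 0 0'; python3 drive.py '0 0 .004 0 0 0 0;0 0 .008 0 0 0 0;0 0 .012 0 0 0 0;0 0 .016 0 0 0 0;0 0 .02 0 0 0 0;0 0 .02 0 0 0 0;0 0 .02 0 0 0 0'
```

```text
t: 13.05
tcp_pos: [0.5108, 0.0989, 0.1943]
ee_rot: [[-0.055, 0.998, -0.001], [0.998, 0.055, -0.0], [-0.0, -0.001, -1.0]]
wrist_force: [-7.9, 0.7, 12.0]
opening: 0.0062
grasp_force: 119.7
t: 13.63
tcp_pos: [0.5092, 0.0987, 0.1738]
ee_rot: [[-0.056, 0.998, -0.005], [0.998, 0.056, -0.001], [-0.001, -0.005, -1.0]]
wrist_force: [-14.2, 0.4, 10.1]
opening: 0.006
grasp_force: 119.5
```

```bash
python3 drive.py '0 0 .003 0 0 0 0;0 0 .006 0 0 0 0;0 0 .006 0 0 0 0;0 0 .006 0 0 0 0'
python3 - <<'E'
from h import *
for n in("side","top"):
  c=ctrl.capture(n);np.savez(f"/tmp/{n}6.npz",**c)
cv2.imwrite('pics/s6.png',np.hstack([cv2.resize(load("side6")['frame'][170:400,110:350],(400,383)),cv2.resize(load("top6")['frame'][100:280,100:288],(400,383))]))
E
```

```text
t: 13.97
tcp_pos: [0.5108, 0.0993, 0.1711]
ee_rot: [[-0.055, 0.998, -0.001], [0.998, 0.055, -0.001], [-0.001, -0.001, -1.0]]
wrist_force: [-26.2, -3.4, 59.9]
opening: 0.0063
grasp_force: 130.8
```

View pics/s6.png

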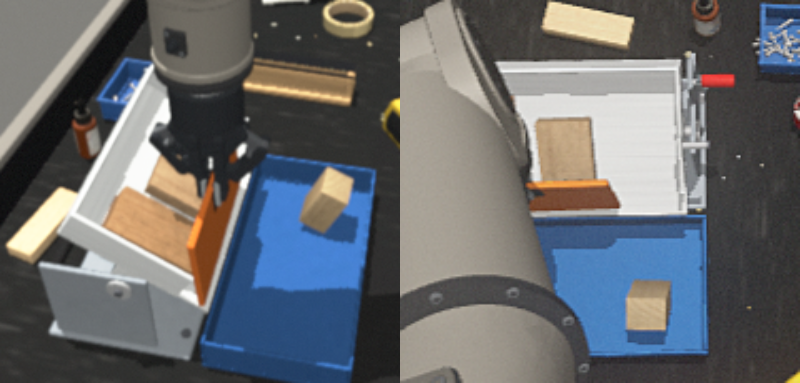

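Pan at the stop; pine is in the tray (side (327,200), top (648,305)), the other two held behind the card. Let it rise.

```bash
python3 drive.py '0 0 -.004 0 0 0 0;0 0 -.008 0 0 0 0;0 0 -.012 0 0 0 0;0 0 -.016 0 0 0 0;0 0 -.02 0 0 0 0;0 0 -.024 0 0 0 0;0 0 -.028 0 0 0 0;0 0 -.032 0 0 0 0'; python3 drive.py '0 0 -.004 0 0 0 0;0 0 -.008 0 0 0 0;0 0 -.012 0 0 0 0;0 0 -.016 0 0 0 0;0 0 -.02 0 0 0 0;0 0 -.022 0 0 0 0;0 0 -.023 0 0 0 0;0 0 -.024 0 0 0 0'
```

```text
t: 14.73
tcp_pos: [0.5109, 0.0988, 0.2008]
ee_rot: [[-0.055, 0.998, -0.001], [0.998, 0.055, -0.0], [-0.0, -0.001, -1.0]]
wrist_force: [-7.0, -0.6, 11.3]
opening: 0.0064
grasp_force: 121.2
t: 15.4
tcp_pos: [0.5114, 0.0986, 0.2242]
ee_rot: [[-0.055, 0.998, -0.0], [0.998, 0.055, -0.0], [-0.0, -0.0, -1.0]]
wrist_force: [-0.5, 1.2, -2.0]
opening: 0.0059
grasp_force: 118.8
```

```bash
python3 drive.py '0 -.002 -.01 0 0 0 0;0 -.005 -.025 0 0 0 0;0 -.01 -.038 0 0 0 0;0 -.03 -.04 0 0 0 0;0 -.055 -.04 0 0 0 0;0 -.075 -.04 0 0 0 0;0 -.083 -.04 0 0 0 0;0 -.083 -.04 0 0 0 0'
python3 - <<'E'
from h import *
go(.43,-.1,.265,.8)
for n in("side","top"):
  c=ctrl.capture(n);np.savez(f"/tmp/{n}7.npz",**c)
E
```

```text
t: 16.07
tcp_pos: [0.4275, 0.094, 0.2652]
ee_rot: [[-0.055, 0.998, 0.001], [0.998, 0.055, -0.001], [-0.001, 0.001, -1.0]]
wrist_force: [0.8, -0.2, -0.8]
opening: 0.0061
grasp_force: 118.7
d [-0.1938 -0.0082  0.0003] w [1.40e-03 4.00e-04 8.26e-01] rows 4.651760838705614 6.608073536090195
```

```bash
python3 drive.py '-.015 0 0 0 0 .06 0;-.04 -.002 0 0 0 .16 0;-.07 -.003 0 0 0 .28 0;-.1 -.004 0 0 0 .4 0;-.13 -.005 0 0 0 .52 0;-.16 -.006 0 0 0 .64 0;-.18 -.007 0 0 0 .74 0;-.194 -.008 0 0 0 .82 0'
python3 - <<'E'
from h import *
go(.43,-.3037,.265,.010)
E
```

```text
t: 16.83
tcp_pos: [0.4318, -0.1031, 0.2642]
ee_rot: [[0.699, 0.715, -0.0], [0.715, -0.699, -0.0], [-0.0, -0.0, -1.0]]
wrist_force: [-0.6, 0.2, -0.7]
opening: 0.0059
grasp_force: 118.9
d [-0.1446  0.139  -0.0008] w [-1.000e-04  3.000e-04  7.861e-01] rows 4.811163910691897 6.289128042973687
```

```bash
python3 drive.py '-.015 .014 0 0 0 .08 0;-.04 .037 0 0 0 .2 0;-.065 .062 0 0 0 .32 0;-.09 .086 0 0 0 .44 0;-.115 .11 0 0 0 .56 0;-.135 .129 0 0 0 .68 0;-.145 .139 0 0 0 .77 0;-.145 .139 0 0 0 .787 0'; python3 drive.py '0 0 0 0 0 0 0;0 0 0 0 0 0 0';python3 - <<'E'
from h import *
go(.52,-.3037,.165,.009)
E
```

```text
t: 17.5
tcp_pos: [0.4308, -0.3052, 0.2637]
ee_rot: [[1.0, 0.007, -0.001], [0.007, -1.0, -0.001], [-0.001, 0.001, -1.0]]
wrist_force: [0.2, 0.4, -1.6]
opening: 0.0058
grasp_force: 119.0
t: 17.67
tcp_pos: [0.4315, -0.3006, 0.264]
ee_rot: [[1.0, 0.02, -0.001], [0.02, -1.0, 0.001], [-0.001, -0.001, -1.0]]
wrist_force: [-0.6, 0.2, -1.2]
opening: 0.0061
grasp_force: 119.0
d [0.0885 0.0049 0.0989] w [-0.0005  0.0006  0.0115] rows 3.1846019301177577 0.09202096943293214
```

```bash
python3 drive.py '.02 .001 0 0 0 .005 0;.05 .003 0 0 0 .012 0;.08 .005 .01 0 0 .012 0;.0885 .005 .04 0 0 .012 0;.0885 .005 .07 0 0 .012 0;.0885 .005 .09 0 0 .012 0;.0885 .005 .097 0 0 .012 0;.0885 .005 .097 0 0 .012 0'; python3 drive.py '0 0 0 0 0 0 0;0 0 0 0 0 0 0';python3 - <<'E'
from h import *
go(.52,-.3037,.0993,.009)
for n in("side","top"):
  c=ctrl.capture(n)
  P=cloud(c);h=hsv(c);m=(h[...,0]>4)&(h[...,0]<20)&(h[...,1]>170)&(P[...,2]>.06)&(P[...,2]<.195)&(abs(P[...,1]+.3)<.03)&(P[...,0]>.4)&(P[...,0]<.7)
  q=P[m]
  if len(q)<20: continue
  print(n,len(q),np.percentile(q,[.5,50,99.5],axis=0).round(4).tolist(),np.polyfit(q[:,0],q[:,1],1))
  for x in(.44,.48,.56,.6):
    f=q[abs(q[:,0]-x)<.01]
    if len(f): print("  z range",x,np.percentile(f[:,2],[2,98]).round(4),"y",np.median(f[:,1]).round(4), "tilt",np.polyfit(f[:,2],f[:,1],1)[0].round(3))
E
```

```text
t: 18.33
tcp_pos: [0.5193, -0.3031, 0.1658]
ee_rot: [[1.0, 0.009, -0.003], [0.009, -1.0, 0.002], [-0.003, -0.002, -1.0]]
wrist_force: [-0.1, 0.4, -1.1]
opening: 0.0061
grasp_force: 118.9
t: 18.5
tcp_pos: [0.5206, -0.3044, 0.1691]
ee_rot: [[1.0, 0.007, 0.002], [0.007, -1.0, -0.001], [0.002, 0.001, -1.0]]
wrist_force: [-0.1, -0.2, -1.7]
opening: 0.0064
grasp_force: 118.9
d [-0.0008 -0.0008  0.0698] w [ 0.0009 -0.0021 -0.0018] rows 1.6733599159829105 0.02319641007651209
side 2149 [[0.4297, -0.3066, 0.0833], [0.5164, -0.3005, 0.1329], [0.6122, -0.2959, 0.1835]] [ 0.00537916 -0.30336839]
  z range 0.44 [0.0859 0.1823] y -0.301 tilt -0.018
  z range 0.48 [0.0866 0.1822] y -0.3006 tilt -0.022
  z range 0.56 [0.0866 0.1822] y -0.3002 tilt -0.019
  z range 0.6 [0.0863 0.1824] y -0.3002 tilt -0.012
```

```bash
python3 drive.py '0 -.0007 .01 0 0 0 0;0 -.0007 .022 0 0 0 0;0 -.0007 .034 0 0 0 0;0 -.0007 .046 0 0 0 0;0 -.0007 .056 0 0 0 0;0 -.0007 .064 0 0 0 0;0 -.0007 .069 0 0 0 0;0 -.0007 .07 0 0 0 0';python3 drive.py '0 0 0 0 0 0 0;0 0 0 0 0 0 0'
```

```text
t: 19.27
tcp_pos: [0.5193, -0.3042, 0.0989]
ee_rot: [[1.0, 0.006, -0.001], [0.006, -1.0, -0.0], [-0.001, 0.0, -1.0]]
wrist_force: [-23.3, 6.3, 58.4]
opening: 0.0063
grasp_force: 128.4
t: 19.43
tcp_pos: [0.5193, -0.304, 0.099]
ee_rot: [[1.0, 0.006, -0.0], [0.006, -1.0, -0.0], [-0.0, 0.0, -1.0]]
wrist_force: [-15.7, 3.9, 37.2]
opening: 0.0061
grasp_force: 125.2
```

```bash
python3 drive.py '0 0 -.002 0 0 0 0;0 0 -.002 0 0 0 0;0 0 -.002 0 0 0 .04;0 0 -.002 0 0 0 .04;0 0 -.002 0 0 0 .04;0 0 -.03 0 0 0 .04;0 0 -.07 0 0 0 .04;0 0 -.1 0 0 0 .04'; python3 drive.py '0 0 -.04 0 0 0 .04;-.04 0 -.08 0 0 0 .04;-.08 0 -.1 0 0 0 .04;-.12 0 -.1 0 0 0 .04;-.12 0 -.1 0 0 0 .04'
python3 - <<'E'
from h import *
for n in("side","top"):
  c=ctrl.capture(n);np.savez(f"/tmp/{n}8.npz",**c)
  P=cloud(c);h=hsv(c);m=(h[...,0]>4)&(h[...,0]<20)&(h[...,1]>170)&(P[...,2]>.06)&(P[...,2]<.195)&(abs(P[...,1]+.3)<.03)&(P[...,0]>.4)&(P[...,0]<.7)
  q=P[m]
  if len(q)>20: print(n,len(q),np.percentile(q,[.5,50,99.5],axis=0).round(4).tolist())
  m=((h[...,0]<8)|(h[...,0]>170))&(h[...,1]>140)&(P[...,2]>.15)&(P[...,2]<.25)&(abs(P[...,1]+.105)<.04)&(P[...,0]>.55)&(P[...,0]<.75);print("  knob",m.sum(),np.median(P[m],0) if m.any() else 0)
cv2.imwrite('pics/s8.png',np.hstack([cv2.resize(load("side8")['frame'][120:420,100:400],(400,400)),cv2.resize(load("top8")['frame'][80:310,110:340],(400,400))]))
E
```

```text
t: 20.1
tcp_pos: [0.5199, -0.3034, 0.199]
ee_rot: [[1.0, 0.007, -0.0], [0.007, -1.0, 0.0], [-0.0, -0.0, -1.0]]
wrist_force: [1.5, -0.1, 0.3]
opening: 0.0399
grasp_force: 0.0
t: 20.52
tcp_pos: [0.3958, -0.3051, 0.299]
ee_rot: [[1.0, 0.004, 0.001], [0.004, -1.0, -0.001], [0.001, 0.001, -1.0]]
wrist_force: [1.2, -1.0, -0.5]
opening: 0.0399
grasp_force: 0.0
side 1069 [[0.4282, -0.3079, 0.0604], [0.5162, -0.3002, 0.0881], [0.6105, -0.2953, 0.1145]]
  knob 80 [ 0.62112998 -0.10260681  0.22611523]
top 247 [[0.4683, -0.3081, 0.0602], [0.5472, -0.3025, 0.1097], [0.609, -0.3004, 0.1172]]
  knob 88 [ 0.6184842  -0.10937223  0.22535129]
```

View pics/s8.png

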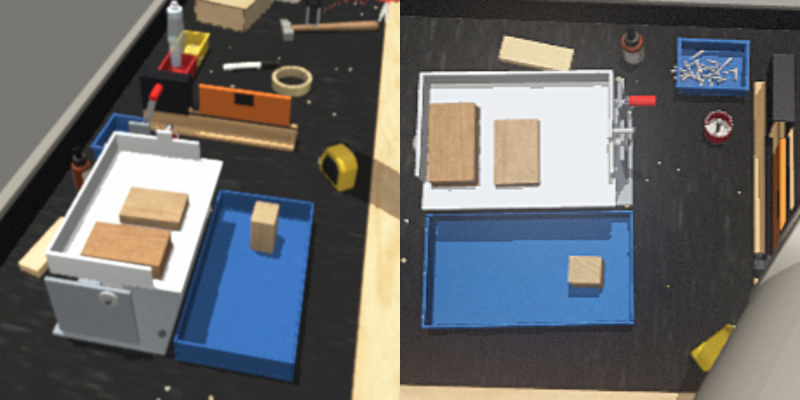

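The final picture shows the card standing in the open rack (245,105), the latch open (155,92), the pan level with the thin offcut and sanding block still in it, the pine block in the tray (264,228), and the bystanders where they were.

```bash
python3 drive.py '0 0 0 0 0 0 .04;0 0 0 0 0 0 .04;0 0 0 0 0 0 .04' >/dev/null; python3 -c "
from rig import ctrl
print(ctrl.hand_in())"
```

```text
the job is handed in; nothing more can be done
None
```

The job is handed in at about 21 s: the latch is open, only the pine block slid into the tray, the pan is level with the thin offcut and sanding block still in it, and the card stands free in the open part of the rack.

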